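# Mount the brass-coloured sleeve on the arbor and lock the stand

## Robot

A 6-joint arm with a two-finger parallel gripper is mounted at the origin on a cart in front of the work surface, level with it; the furniture and walls round the work are solid. World frame = base frame: x ahead of the robot, y to its left, z up, the work surface at z = 0. Lengths are in m, angles in rad, forces in N, time in s.
With the tool pointing down it reaches from about 0.25 to 0.725 m from the base axis. Payload 9.7 kg.
Tool frame: the origin (TCP) lies between the finger pads; the fingertips stand 8 mm ahead of it and the grasp point (between the pads) lies 11 mm behind it; z points along the fingers, y is the line along which they close (so a half turn about z gives the same grasp; the last joint's range is limited). The gripper opens to 85 mm and grips with 20 to 120 N. Pads are 22 mm wide; open, the fingers measure 114 mm over their backs; the gripper's body (76 mm by 85 mm) begins 54 mm behind the grasp point. The pads swing forward as they close: fully open they stand 13 mm farther back than shut.
Start: joints at [-1.148, 0.087, 0.176, 1.66, 0, 1.571], TCP at [0.226, -0.502, 0.239] pointing down, gripper open.
Joint ranges: [-3.13, 3.13], [-0.85, 1.81], [-1.15, 1.24], [-2.2, 2.28], [-1.44, 1.52], [-3.14, 3.14]. Speed limits (rad/s): [2.22, 2.22, 2.57, 3.14, 3.14, 3.14].

## Interface

Orientations are given as a rotation vector (axis times angle).
In Python, from cell import bot gives the robot as it stands.
- The arm moves only by the tool apply_moves, never from a script. Its arguments are lists of equal length, an entry for each row: "slide": the shift along the world's x, y, z in cm, a list of three; "twist": the turn, a rotation vector about the world's x, y, z in degrees, a list of three; "gripper": the finger opening in cm, from 0 to 8.54. In form: {"slide": [[x, y, z], ...], "twist": [[wx, wy, wz], ...], "gripper": [gripper, ...]}. A call has 1 to 8 rows; each row is the pose to reach, as a shift and turn from the pose commanded when the call began; what a row does not reach only later rows make up. A row lasts 1/8 s, in which the tool goes at most 62.5 mm and 10.7 degrees, less where a joint would pass 70% of its speed; a pose out of reach is approached as far as the arm can. A call with a gripper value outside its range is refused whole. The fingers move at their own pace and stop on an object; "squeeze" is the grip in N (left out, the last holds). Time passes only in rows, so rows that repeat a pose let the fingers close. It gives the time, the measured TCP pose, the force, the opening and the grip force at its end, in the units of the state.
- bot.get_state(): the state, without advancing time (a new reading comes with each control period).
- bot.read_camera(name): name is "side" or "top" or "wrist"; returns a dict with "image" (384x512x3 uint8, red, green, blue), "fovy" (degrees; the focal length in pixels is half the picture's height over the tangent of half this angle, whatever the lens; pixels are square), "cx", "cy" (the principal point, pixels), "distortion" ([k1, k2, p1, p2, k3] as OpenCV has them; the pictures are not rectified), "xyz" and "rotation" of the camera in the world; the wrist camera has in their place "T_tool_cam" (4x4, takes a point from camera to tool coordinates, whose origin is the TCP and whose axes are the flange's). Camera axes: x right, y down, z forward; pixel columns grow to the right and rows downward; lengths in m; the calibration is good to about 2 mm. A picture is of the moment at which its call begins: read the wrist's pose just before it. There is no depth.
- bot.close_job(): hands the job in; it is judged then, once.
Trained networks look in the newest picture that a camera, given by its name, has taken for a name from the list of things; names that differ only in an ending like _2 or _b are one class to them, and where a whole thing is asked for, a point or a joint stands for the part that bears it (a point fixed in the world has none). Each returns a list of dicts, best first, with "score" (0 to 1); they miss things now and then, are a little off and sometimes report something else, mostly with a low value. They report only what shows in the picture. A call takes as long as a camera call. They do not tell look-alikes from the thing itself.
- bot.spot_in(query, camera): "location" ([column, row] in pixels, amid what is visible of it).
- bot.cut_out(query, camera): "mask" (384x512 bool, what is visible of it) and "location" ([column, row] in pixels, amid what is visible of it).
- bot.place_of(query, camera): "location" ([column, row] in pixels: a listed point, or the origin of a listed thing).
The state is a dict: "time": time; "q": joint angles; "qvel": joint speeds; "effort": joint torques, N m; "ee_pos": TCP position; "orientation": TCP orientation; "wrist_force": force on the tool from outside, world axes, zero at the start; "ft_torque": the same for the moment, N m; "width": opening from 0.0 (shut) to 1.0 (fully open); "gripper_force": force on a finger pad.
Only numpy, scipy, OpenCV 4.12 (cv2) and the standard library are available. Lean on these libraries where they do the work, as an engineer would, in place of code of your own. Each camera call takes 0.05 s, during which the arm holds its last target. There are 200 camera calls.

## Task

Slide the brass-coloured sleeve over the upright arbor of the inspection stand and lower it in the gripper, without letting it drop, until it sits fully home on the shoulder. Then lock the stand: push the red knob in, turn it clockwise past its safety stop as far as it goes, and let it spring back out. Leave the grey sleeve and the other things on the bench where they are.

Things in the scene. Friction and masses are not known exactly. Their poses are not given: they have to be found in the camera images.
- sleeve: the loose brass-coloured plain sleeve, standing upright and open at both ends: 56 mm outside diameter, 42.5 mm bore, 70 mm high, about 0.35 kg, with a thin dark ring near each end. Origin: centre of its underside; z along its axis, up. Behind the two sleeves (x over 0.55, y under -0.12) stands a fixed beige projector 0.3 m high: carry the sleeve round in front of it.
- grey_sleeve: a grey sleeve of the same outside size (56 mm diameter, 70 mm high) whose 30 mm bore is too small for the arbor; stands upright in one of the same two places. Origin: centre of its underside. To be left alone.
- stand: the fixed inspection stand: a grey base plate 110 (x) by 220 (y) by 18 mm thick, which cannot be moved by the robot. Origin: centre of its underside; z up. At +60 mm along its y rises the upright arbor, at -70 mm along its y the lock with the red knob, both on the plate's centre line (x = 0). The lock's round housing is 80 mm across and reaches 40 mm above the bench.
- arbor_seat (a point): centre of the shoulder (dark collar, 60 mm diameter, top 24 mm above the bench) on which the sleeve must sit; z points up along the arbor. The seated sleeve has its origin here.
- arbor_tip (a point): centre of the arbor's flat tip, 104 mm above the bench and 80 mm above the shoulder. The arbor is bare steel, 40 mm in diameter; its uppermost 12 mm taper to 25 mm as a lead-in. The seated sleeve leaves 10 mm of it showing.
- knob_grip (a point): point on the vertical axis of the red knob at the height to grip it: 90 mm above the bench with the knob out, moving down with it. The round red grip, 40 mm in diameter, spans 18 mm below to 14 mm above this point; under it is a black skirt 66 mm across, its top 18 mm below this point, which fingertips may rest on and press.
- plunger (a joint): how far the knob is pushed in, straight down, in m: 0 out, 0.008 fully in. A spring pushes it out with about 4.5 N at 0 and 8.5 N at 0.008 (less the knob's weight of 1.1 N).
- knob (a joint): turn of the knob in rad, clockwise from above: starts at 0 to 0.12 (unlocked), end stop 1.35 (locked). A pin under the skirt, below the white mark, hits a yellow safety stop at about 0.3 unless the knob is in by 5 mm or more; keep it in until past 0.9. Beyond that, released, it springs out and the stop bars its way back. Friction of 0.04 N m holds it where it is left.
- bush: small steel flanged bush, 50 mm across, 35 mm high, lying near the front of the bench; origin at the centre of its underside. Bystander.
- ring_gauge: dark steel setting ring, 70 mm across, 18 mm high, near the front of the bench; origin at the centre of its underside. Bystander.
There are look-alikes about, which are no part of the job. Several things look just like the sleeve: the one meant starts farthest to the robot's left.

How it is judged:
By the outcome, as a careful person would: the job done as asked, in the order asked, and still so for the second after the job is handed in, with the robot touching nothing.
It also fails if it takes over 64 s, if anything falls off the work surface, if the arm or the gripper's body presses on something with over 40 N, if the wrist force passes 120 N, or if a joint passes its speed limit or range.

## Working session

There is one attempt and no reset: what is moved stays moved. The work goes in short steps, Python scripts to look and compute and a tool call to move; the robot and the scene stay as the last step left them, time stands still between calls to the robot, and variables do not carry over. Pictures are saved under pics/ and viewed, at most 10 in all, crops included, and the job is handed in when it is done.

Besides the shell and the picture viewer there is one more tool, called after "Emit:" as name(argument=value, ...) on one line, values as JSON. apply_moves: Moves the arm, as the interface text tells. Its arguments: {"type":"object","properties":{"slide":{"type":"array","items":{"type":"array","items":{"type":"number"}}},"twist":{"type":"array","items":{"type":"array","items":{"type":"number"}}},"gripper":{"type":"array","items":{"type":"number"}},"squeeze":{"type":"number"}},"required":["slide","twist","gripper"]}

```bash
mkdir -p pics; cat > h.py <<'E'
import numpy as np, cv2
from cell import bot
def cam(n):
    s=bot.get_state(); c=bot.read_camera(n)
    if 'xyz' in c:
        R=np.array(c['rotation'],float); t=np.array(c['xyz'],float)
        if R.shape==(3,): R=cv2.Rodrigues(R)[0]
    else:
        T=np.array(c['T_tool_cam']); Rw=cv2.Rodrigues(np.array(s['orientation'],float))[0]
        R=Rw@T[:3,:3]; t=Rw@T[:3,3]+np.array(s['ee_pos'])
    f=192/np.tan(np.radians(c['fovy'])/2)
    K=np.array([[f,0,c['cx']],[0,f,c['cy']],[0,0,1]])
    return c['image'],K,np.array(c['distortion'],float),R,t
def ray(C,p):
    u=cv2.undistortPoints(np.array([[p]],float),C[1],C[2])[0,0]
    return C[3]@np.array([u[0],u[1],1.])
def atz(C,p,z):
    d=ray(C,p); return C[4]+d*(z-C[4][2])/d[2]
def proj(C,X):
    X=np.atleast_2d(np.array(X,float)); Xc=(X-C[4])@C[3]
    return cv2.projectPoints(Xc,np.zeros(3),np.zeros(3),C[1],C[2])[0][:,0]
def tri(Cs,ps):
    A=np.zeros((3,3));b=np.zeros(3)
    for C,p in zip(Cs,ps):
        d=ray(C,p);d/=np.linalg.norm(d);M=np.eye(3)-np.outer(d,d);A+=M;b+=M@C[4]
    return np.linalg.solve(A,b)
def save(C,n): cv2.imwrite('pics/'+n,C[0][:,:,::-1])
E
python3 - <<'E'
from h import *
np.set_printoptions(precision=4,suppress=True)
C={}
for n in ('side','top'):
    C[n]=cam(n); print(n,C[n][4],C[n][3][:,2])
    for q in ('sleeve','grey_sleeve','stand','arbor_seat','arbor_tip','knob_grip','bush','ring_gauge'):
        print(q,[(round(d['score'],2),np.round(d['location'],1).tolist()) for d in bot.place_of(q,n)])
im=np.vstack([C['side'][0],C['top'][0]])[:,:,::-1]
cv2.imwrite('pics/a.png',np.hstack([C['side'][0],C['top'][0]])[:,:,::-1].repeat(1,0)[:,:,:] if 0 else cv2.resize(np.vstack([C['side'][0],C['top'][0]])[:,:,::-1],(400,600)))
save(C['side'],'s.png');save(C['top'],'t.png')
print({k:v for k,v in bot.get_state().items()})
E
```

```text
side [0.45   0.8361 0.7315] [ 0.0553 -0.8345 -0.5482]
sleeve [(0.78, [285.8, 204.5]), (0.75, [288.0, 156.9]), (0.65, [232.1, 274.6])]
grey_sleeve [(0.92, [280.0, 176.1])]
stand [(0.73, [230.5, 264.0])]
arbor_seat [(0.86, [231.4, 273.9])]
arbor_tip [(0.91, [231.4, 250.4])]
knob_grip [(0.71, [288.0, 205.5]), (0.57, [226.5, 218.3])]
bush [(0.59, [290.9, 271.2])]
ring_gauge [(0.93, [299.4, 249.1])]
top [ 0.4369 -0.1121  1.1506] [ 0.0845 -0.0212 -0.9962]
sleeve [(0.91, [381.4, 224.3]), (0.5, [283.4, 230.3])]
grey_sleeve [(0.55, [350.2, 215.6])]
stand [(0.69, [192.0, 178.2])]
arbor_seat [(0.98, [167.4, 179.5])]
arbor_tip [(0.68, [164.4, 183.2])]
knob_grip [(0.59, [207.6, 169.9])]
bush [(0.56, [169.6, 179.6]), (0.49, [187.3, 232.6])]
ring_gauge [(0.58, [213.4, 237.6])]
{'time': 0.9, 'q': array([-1.148 ,  0.0869,  0.1759,  1.6598,  0.    ,  1.5708]), 'qvel': array([-0.0007, -0.0003, -0.0015, -0.0013,  0.    , -0.0014]), 'effort': array([  0.0008, -52.0102,  46.4851,   0.0018,   0.    ,   0.    ]), 'ee_pos': array([ 0.2257, -0.5016,  0.2393]), 'orientation': array([-3.0716, -0.6592, -0.    ]), 'wrist_force': array([1.069 , 0.2473, 0.1013]), 'ft_torque': array([-0.0049, -0.0427, -0.0114]), 'gripper_force': 0.0, 'width': 0.9997377955690421}
```

View pics/s.png

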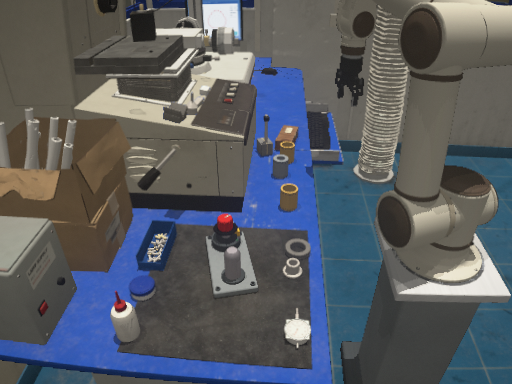

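View pics/t.png

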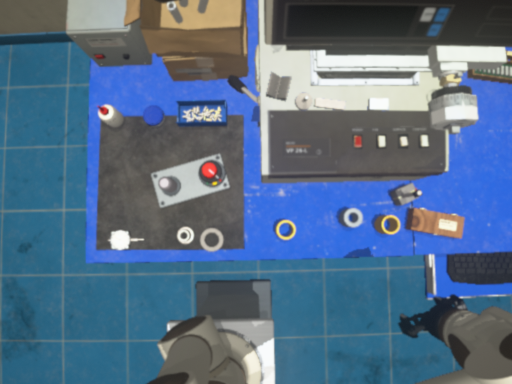

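The side view has the near brass sleeve at (288,197), grey at (280,165) and the other brass one at (288,150). In the top view the target (leftmost) is at (286,230), the arbor tip at (167,184) and the knob at (211,171).

```bash
python3 - <<'E'
from h import *
np.set_printoptions(precision=4,suppress=True)
S=cam('side');T=cam('top')
print('sleeve', tri([S,T],[[285.8,204.5],[283.4,230.3]]), atz(S,[285.8,204.5],0)[:2], atz(T,[283.4,230.3],0)[:2])
# brass blobs in top
for n,C in(('top',T),('side',S)):
    h=cv2.cvtColor(C[0],cv2.COLOR_RGB2HSV)
    m=cv2.inRange(h,(12,110,80),(32,255,255))
    k,l,st,ce=cv2.connectedComponentsWithStats(m)
    for i in range(1,k):
        if st[i,4]>40: print(n,st[i],ce[i], atz(C,ce[i],0.07 if n=='top' else .035))
    m=cv2.inRange(h,(0,170,90),(6,255,255))|cv2.inRange(h,(174,170,90),(180,255,255))
    k,l,st,ce=cv2.connectedComponentsWithStats(m)
    for i in range(1,k):
        if st[i,4]>40: print(n,'red',st[i],ce[i], atz(C,ce[i],0.104 if n=='top' else .09))
for q in('sleeve',):
    for n in('side','top'): 
        for d in bot.cut_out(q,n):
            ys,xs=np.where(d['mask']); print(n,d['score'],d['location'],xs.min(),xs.max(),ys.min(),ys.max())
print('tip', atz(S,[231.4,250.4],.104),atz(T,[164.4,183.2],.104), 'seat',atz(S,[231.4,273.9],.024),atz(T,[167.4,179.5],.024))
print('knob', atz(S,[226.5,218.3],.09),atz(T,[207.6,169.9],.09))
print('stand', atz(S,[230.5,264],0),atz(T,[192,178.2],0))
# plate corners from the top picture
for p in ([153,181],[221,155],[229,183],[163,207]): print(atz(T,p,.018))
cv2.imwrite('pics/c.png',np.hstack([cv2.resize(T[0][140:260,140:300],None,fx=2.5,fy=2.5,interpolation=2),cv2.resize(S[0][180:300,180:340],None,fx=2.5,fy=2.5,interpolation=2)])[:,:,::-1])
E
```

```text
sleeve [ 0.4215 -0.198   0.0009] [ 0.4269 -0.1992] [ 0.416 -0.198]
top [126   0  14  24 196] [132.6531  10.5051] [1.0932 0.2486 0.07  ]
top [412 210  49  27 530] [432.4038 222.8396] [ 0.4274 -0.6304  0.07  ]
top [381 216  18  18 123] [389.4146 224.2764] [ 0.4267 -0.5014  0.07  ]
top [276 221  19  18  87] [285.2759 229.5172] [ 0.4193 -0.1982  0.07  ]
top red [202 163  15  15 132] [208.3258 169.3788] [0.5922 0.0154 0.104 ]
side [276 131  18   9  71] [284.831  135.8451] [ 0.4349 -0.6396  0.035 ]
side [280 140  15   8  68] [286.8235 143.9559] [ 0.4265 -0.5653  0.035 ]
side [281 184  17  10  72] [288.9306 189.3194] [ 0.4184 -0.2359  0.035 ]
side red [218 214  15  17 190] [224.8158 222.2579] [0.5909 0.0209 0.09  ]
side red [115 300  10   9  60] [119.2833 304.5833] [0.7749 0.3169 0.09  ]
side 0.73 [287.0, 196.2] 280 297 184 211
side 0.6 [291.8, 149.7] 281 294 142 162
top 0.87 [388.3, 224.2] 374 399 215 233
top 0.66 [292.7, 230.5] 275 295 219 238
tip [0.5576 0.1453 0.104 ] [0.5559 0.1385 0.104 ] seat [0.5608 0.1438 0.024 ] [0.576  0.1486 0.024 ]
knob [0.5887 0.0034 0.09  ] [0.5928 0.0191 0.09  ]
stand [0.5713 0.0843 0.    ] [0.5814 0.0784 0.    ]
[0.5731 0.1937 0.018 ]
[ 0.6483 -0.0131  0.018 ]
[ 0.5622 -0.0361  0.018 ]
[0.4938 0.1634 0.018 ]
```

View pics/c.png

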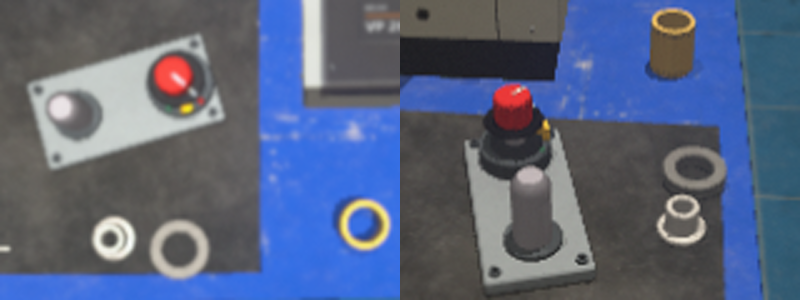

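Emit:
apply_moves(slide=[[4,6,0],[8,12,0],[12,18.5,0],[16,25,0],[19.3,30.4,0],[19.3,30.4,0],[19.3,30.4,0]], twist=[[0,0,0],[0,0,0],[0,0,0],[0,0,0],[0,0,0],[0,0,0],[0,0,0]], gripper=[8.5,8.5,8.5,8.5,8.5,8.5,8.5])

```text
time: 1.98
ee_pos: [0.4199, -0.1952, 0.2393]
orientation: [-3.07, -0.666, -0.001]
wrist_force: [0.0, -0.9, 0.1]
width: 0.997
gripper_force: 0.0
```

```bash
cat > rim.py <<'E'
from h import *
np.set_printoptions(precision=4,suppress=True)
from scipy.optimize import least_squares
W=cam('wrist'); save(W,'w1.png'); s=bot.get_state(); print(s['time'],s['ee_pos'],s['orientation'],W[4],W[3][:,2])
for q in('sleeve',):
    print([(d['score'],d['location'],atz(W,d['location'],0)) for d in bot.place_of(q,'wrist')])
    for d in bot.cut_out(q,'wrist'):
        ys,xs=np.where(d['mask']); print(d['score'],xs.min(),xs.max(),ys.min(),ys.max())
E
python3 rim.py
```

```text
2.025 [ 0.4192 -0.1965  0.2393] [ 3.0704  0.664  -0.0001] [ 0.4909 -0.1633  0.3742] [-0.2772 -0.1263 -0.9525]
[(0.82, [260.9, 154.5], array([ 0.4213, -0.2001,  0.    ])), (0.63, [450.2, 235.7], array([ 0.4277, -0.5006,  0.    ]))]
0.86 236 287 133 192
0.73 5 55 45 87
0.7 435 503 219 279
0.22 381 449 174 234
```

View pics/w1.png

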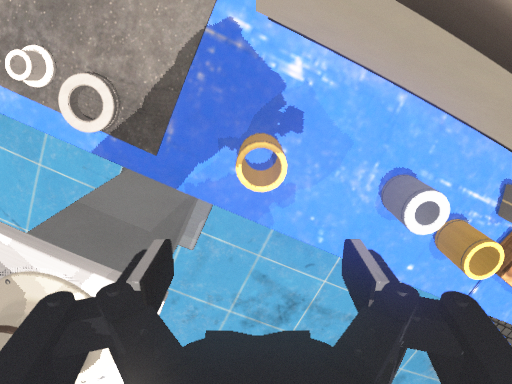

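The wrist view shows the target's top rim centred near (262,167), with the grey sleeve and the second brass sleeve to the right at (430,210) and (480,260). I'll fit its outline for the exact position.

```bash
cat > fit.py <<'E'
from h import *
from scipy.optimize import minimize
np.set_printoptions(precision=4,suppress=True)
def sil(C,xy,r,z0,z1,shape=(384,512)):
    a=np.linspace(0,2*np.pi,60); P=[]
    for z in (z0,z1): P.append(np.c_[xy[0]+r*np.cos(a),xy[1]+r*np.sin(a),0*a+z])
    h=cv2.convexHull(proj(C,np.vstack(P)).astype(np.float32))
    m=np.zeros(shape,np.uint8); cv2.fillConvexPoly(m,np.round(h*16).astype(np.int32),255,cv2.LINE_AA,4); return m/255.
def fit(C,mask,xy,r,z0,z1):
    f=lambda p:np.abs(sil(C,p,r,z0,z1)-mask).sum()
    R=minimize(f,xy,method='Nelder-Mead',options=dict(initial_simplex=np.array([xy,xy+[.008,0],xy+[0,.008]]),xatol=1e-4))
    return R.x,R.fun
E
python3 - <<'E'
from fit import *
W=cam('wrist');S=cam('side');T=cam('top')
for n,C in(('wrist',W),('side',S),('top',T)):
    x0=np.array([.4205,-.199]); 
    ds=bot.cut_out('sleeve',n); c=proj(C,[*x0,.035])[0]
    ds=[d for d in ds if np.hypot(*(d['location']-c))<20]
    for d in ds:
        m=cv2.morphologyEx(d['mask'].astype(np.uint8),cv2.MORPH_CLOSE,np.ones((25,25))) .astype(float)
        print(n,d['score'],fit(C,m,x0,.028,0,.07),m.sum())
h=cv2.cvtColor(W[0],cv2.COLOR_RGB2HSV); m=cv2.inRange(h,(12,80,60),(34,255,255)); m[:, :225]=0;m[:,300:]=0;m[:120]=0;m[205:]=0
cs=cv2.findContours(cv2.morphologyEx(m,cv2.MORPH_CLOSE,np.ones((3,3))),0,1)[0]; c=max(cs,key=cv2.contourArea)
mm=np.zeros_like(m);cv2.drawContours(mm,[c],-1,1,-1)
print('hsv',fit(W,mm.astype(float),x0,.028,0,.07),mm.sum())
E
```

```text
wrist 0.93 (array([ 0.4226, -0.2   ]), np.float64(282.1372549019608)) 2328.0
side 0.9 (array([ 0.4198, -0.1972]), np.float64(86.01568627450979)) 429.0
hsv (array([ 0.4233, -0.1969]), np.float64(530.2941176470588)) 2077
```

Emit:
apply_moves(slide=[[0.3,-0.1,-5],[0.3,-0.1,-10],[0.3,-0.1,-15],[0.3,-0.1,-19.0],[0.3,-0.1,-19.6],[0.3,-0.1,-19.6],[0.3,-0.1,-19.6],[0.3,-0.1,-19.6]], twist=[[0,0,0],[0,0,0],[0,0,0],[0,0,0],[0,0,0],[0,0,0],[0,0,0],[0,0,0]], gripper=[8.5,8.5,8.5,8.5,8.5,8.5,5,5], squeeze=40)

```text
time: 3.42
ee_pos: [0.4226, -0.199, 0.0452]
orientation: [3.07, 0.659, 0.004]
wrist_force: [-2.5, 1.6, 6.0]
width: 0.656
gripper_force: 41.0
```

Emit:
apply_moves(slide=[[0,0,0],[0,0,0],[0,0,0],[0,0,0]], twist=[[0,0,0],[0,0,0],[0,0,0],[0,0,0]], gripper=[5,5,5,5])

```text
time: 3.92
ee_pos: [0.4226, -0.199, 0.0453]
orientation: [3.07, 0.659, 0.004]
wrist_force: [-1.4, 1.1, 8.1]
width: 0.651
gripper_force: 41.6
```

Emit:
apply_moves(slide=[[0,0,4],[0,0,9],[0,0,14],[1.5,4,17],[3.3,9,18],[5.2,14,18],[7,19,18],[9,24,18]], twist=[[0,0,0],[0,0,0],[0,0,0],[0,0,0],[0,0,0],[0,0,0],[0,0,0],[0,0,0]], gripper=[5,5,5,5,5,5,5,5])

```text
time: 4.92
ee_pos: [0.512, 0.0432, 0.2239]
orientation: [3.071, 0.659, 0.001]
wrist_force: [0.7, -0.8, -3.5]
width: 0.654
gripper_force: 44.6
```

Emit:
apply_moves(slide=[[1,2,0],[1,2,0],[1,2,0],[1,2,0]], twist=[[0,0,0],[0,0,0],[0,0,0],[0,0,0]], gripper=[5,5,5,5])

```text
time: 5.42
ee_pos: [0.5215, 0.0604, 0.2235]
orientation: [3.072, 0.657, 0.0]
wrist_force: [-0.1, 0.2, -3.5]
width: 0.652
gripper_force: 44.6
```

```bash
python3 - <<'E'
from fit import *
W=cam('wrist'); save(W,'w2.png'); s=bot.get_state(); print(s['time'],s['ee_pos'],s['orientation'],s['wrist_force'],s['width'])
for q,z in(('arbor_tip',.104),('arbor_seat',.024),('knob_grip',.09),('stand',0),('sleeve',s['ee_pos'][2]-.0453)):
    print(q,[(round(d['score'],2),np.round(d['location'],1),atz(W,d['location'],z)[:2]) for d in bot.place_of(q,'wrist')])
E
```

```text
5.475 [0.5215 0.0604 0.2236] [3.072  0.6569 0.0005] [ 0.2792  0.0709 -3.75  ] 0.6533053436790418
arbor_tip [(0.86, array([193. , 105.6]), array([0.5601, 0.1359]))]
arbor_seat [(0.93, array([202.7,  97.9]), array([0.5618, 0.1429]))]
knob_grip [(0.7, array([338.2, 127.3]), array([0.5939, 0.0125]))]
stand [(0.92, array([258.9, 107.2]), array([0.5764, 0.0823]))]
sleeve [(0.74, array([260. , 217.7]), array([0.5203, 0.0574]))]
```

View pics/w2.png

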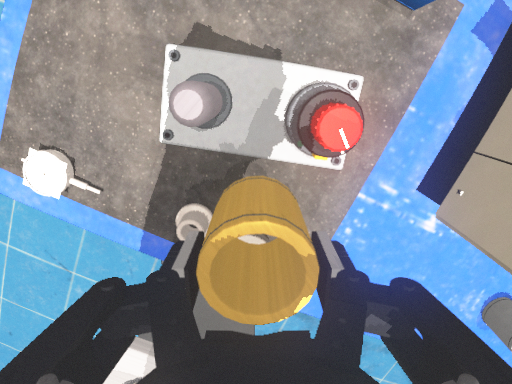

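The wrist view shows the held sleeve with its rim at about (257,272), the arbor tip at (191,104) and the knob at (337,127). Next I refine the arbor tip, and the sleeve in the hand, from this picture and the side one.

```bash
python3 - <<'E'
from fit import *
W=cam('wrist');S=cam('side')
g=cv2.GaussianBlur(cv2.cvtColor(W[0],cv2.COLOR_RGB2GRAY),(3,3),0).astype(float)
def edge(C,g,circs,xy0,rng=.012,st=.0005):
    # sum of |outward gradient| along projected circles (r,z); best xy
    a=np.linspace(0,2*np.pi,120,endpoint=False); best=[]
    for dx in np.arange(-rng,rng,st):
        for dy in np.arange(-rng,rng,st):
            s=0
            for r,z in circs:
                v=[]
                for rr in(r-.0015,r+.0015):
                    P=proj(C,np.c_[xy0[0]+dx+rr*np.cos(a),xy0[1]+dy+rr*np.sin(a),0*a+z]).astype(np.float32)
                    v.append(cv2.remap(g.astype(np.float32),P[:,0].copy(),P[:,1].copy(),1).ravel())
                s+=np.median(np.abs(v[0]-v[1]))+.3*np.mean(np.abs(v[0]-v[1]))
            best.append((s,xy0[0]+dx,xy0[1]+dy))
    best.sort(reverse=True); b=np.array(best[:8]); return b[0],b[:,1:].mean(0),b[:,1:].std(0)
print('tip',edge(W,g,[(.0125,.104)],[.56,.138]))
print('plate/arbor seat',edge(W,g,[(.03,.024)],[.56,.142]))
print('knob top',edge(W,g,[(.02,.104)],[.593,.0145]))
z=bot.get_state()['ee_pos'][2]-.0453
print('sleeve top',edge(W,g,[(.028,z+.07)],[.521,.059]), 'inner',edge(W,g,[(.02125,z+.07)],[.521,.059]))
h=cv2.cvtColor(S[0],cv2.COLOR_RGB2HSV)
c=proj(S,[.52,.06,z+.035])[0];m=cv2.inRange(h,(12,90,60),(34,255,255))
k,l,st,ce=cv2.connectedComponentsWithStats(m);print(c,[(st[i].tolist()) for i in range(1,k) if st[i,4]>60])
cv2.imwrite('pics/s2.png',cv2.resize(S[0][130:300,150:350],None,fx=3,fy=3,interpolation=2)[:,:,::-1])
E
```

```text
tip (array([84.1234,  0.559 ,  0.1405]), array([0.5593, 0.1405]), array([0.0004, 0.0004]))
plate/arbor seat (array([87.3789,  0.5595,  0.1395]), array([0.5596, 0.1396]), array([0.0004, 0.0004]))
knob top (array([35.3906,  0.595 ,  0.013 ]), array([0.5949, 0.0129]), array([0.0005, 0.0004]))
sleeve top (array([81.057,  0.522,  0.061]), array([0.5218, 0.0609]), array([0.0003, 0.0005])) inner (array([29.2136,  0.523 ,  0.061 ]), array([0.5222, 0.0616]), array([0.002 , 0.0012]))
[249.7049 192.8652] [[0, 117, 130, 142, 10577], [58, 119, 10, 28, 163], [276, 126, 22, 37, 391], [239, 177, 23, 36, 473]]
```

View pics/s2.png

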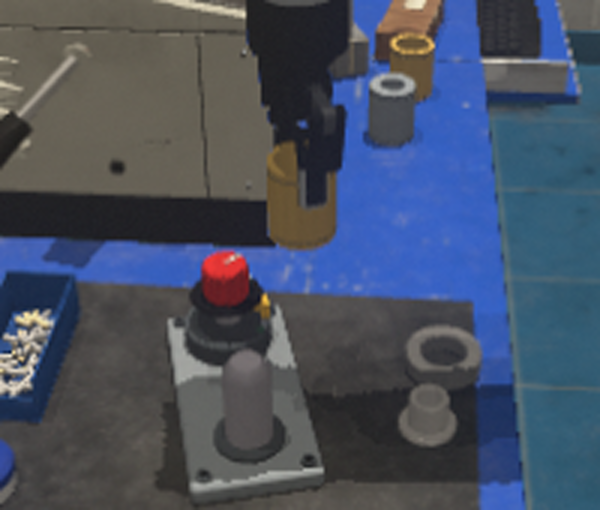

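The side view shows the sleeve held upright at pixel (250,195), clear of the knob. Wrist fits of the arbor tip and shoulder agree to within 1 mm, so the shift to make is about (3.8, 7.9) cm.

Emit:
apply_moves(slide=[[1.5,3.5,0],[3,6.5,0],[3.8,7.9,0],[3.8,7.9,-3],[3.8,7.9,-6],[3.8,7.9,-6.5],[3.8,7.9,-6.5],[3.8,7.9,-6.5]], twist=[[0,0,0],[0,0,0],[0,0,0],[0,0,0],[0,0,0],[0,0,0],[0,0,0],[0,0,0]], gripper=[5,5,5,5,5,5,5,5])

```text
time: 6.82
ee_pos: [0.5603, 0.1404, 0.1599]
orientation: [-3.072, -0.659, -0.003]
wrist_force: [-0.3, 0.1, -3.5]
width: 0.651
gripper_force: 44.6
```

```bash
python3 - <<'E'
from fit import *
W=cam('wrist');S=cam('side')
s=bot.get_state();print(s['ee_pos'],s['wrist_force'])
cv2.imwrite('pics/w3.png',np.hstack([cv2.resize(W[0][150:350,150:370],(440,400)),cv2.resize(S[0][190:290,190:280],(360,400),interpolation=2)])[:,:,::-1])
z=s['ee_pos'][2]-.0453
P=proj(W,[.5594,.140,.104])[0];print('tip expected',P,'sleeve top ctr',proj(W,[*s['ee_pos'][:2],z+.07])[0],'bottom',proj(W,[*s['ee_pos'][:2],z])[0])
E
```

```text
[0.5602 0.1405 0.1596] [ 0.4969 -0.2442 -2.9168]
tip expected [256.6749 209.799 ] sleeve top ctr [256.2271 277.9839] bottom [256.4968 214.517 ]
```

View pics/w3.png

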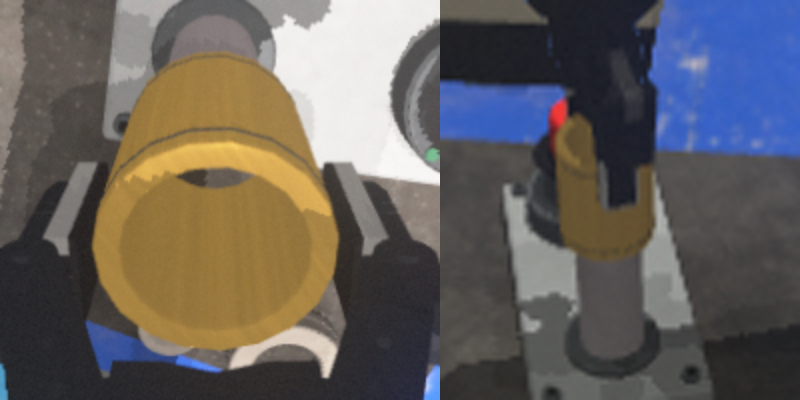

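The sleeve is over the arbor and lined up in both views. Lowering now, checking force.

Emit:
apply_moves(slide=[[0,0,-0.8],[0,0,-1.4],[0,0,-2.0],[0,0,-2.5],[0,0,-2.5]], twist=[[0,0,0],[0,0,0],[0,0,0],[0,0,0],[0,0,0]], gripper=[5,5,5,5,5])

```text
time: 7.55
ee_pos: [0.5595, 0.1404, 0.1327]
orientation: [-3.072, -0.659, 0.001]
wrist_force: [0.3, 0.2, -4.4]
width: 0.646
gripper_force: 44.6
```

Emit:
apply_moves(slide=[[0,0,-1],[0,0,-2],[0,0,-3],[0,0,-4],[0,0,-5],[0,0,-5.6],[0,0,-5.8],[0,0,-5.8]], twist=[[0,0,0],[0,0,0],[0,0,0],[0,0,0],[0,0,0],[0,0,0],[0,0,0],[0,0,0]], gripper=[5,5,5,5,5,5,5,5])

```text
time: 8.55
ee_pos: [0.5597, 0.1405, 0.0753]
orientation: [-3.072, -0.659, -0.0]
wrist_force: [0.6, 0.6, -3.2]
width: 0.65
gripper_force: 44.5
```

Emit:
apply_moves(slide=[[0,0,-0.2],[0,0,-0.4],[0,0,-0.5],[0,0,-0.6],[0,0,-0.7],[0,0,-0.7]], twist=[[0,0,0],[0,0,0],[0,0,0],[0,0,0],[0,0,0],[0,0,0]], gripper=[5,5,5,5,5,5])

```text
time: 9.3
ee_pos: [0.5601, 0.1406, 0.0721]
orientation: [-3.072, -0.659, -0.005]
wrist_force: [-10.6, -1.7, 23.0]
width: 0.656
gripper_force: 46.7
```

```bash
python3 - <<'E'
from fit import *
W=cam('wrist');S=cam('side')
s=bot.get_state();print(s['ee_pos'],s['wrist_force'],s['ft_torque'])
I=cv2.resize(S[0][225:295,205:275],(490,490),interpolation=2)
cv2.imwrite('pics/s4.png',np.hstack([I,cv2.resize(W[0][150:350,150:370],(310,490))])[:,:,::-1])
for z in(.024,.027,.030): print(z,'bottom ring front px in side',proj(S,[.5594,.168,z])[0],'wrist far-side bottom',proj(W,[.5594+.0256,.1405+.0115,z])[0])
E
```

```text
[0.5601 0.1406 0.0721] [-10.0135  -1.3769  22.5448] [-0.37    1.999  -0.0669]
0.024 bottom ring front px in side [230.7712 281.0394] wrist far-side bottom [256.1792 173.2956]
0.027 bottom ring front px in side [230.7232 280.1787] wrist far-side bottom [256.1669 174.5571]
0.03 bottom ring front px in side [230.675  279.3147] wrist far-side bottom [256.1543 175.8579]
```

View pics/s4.png

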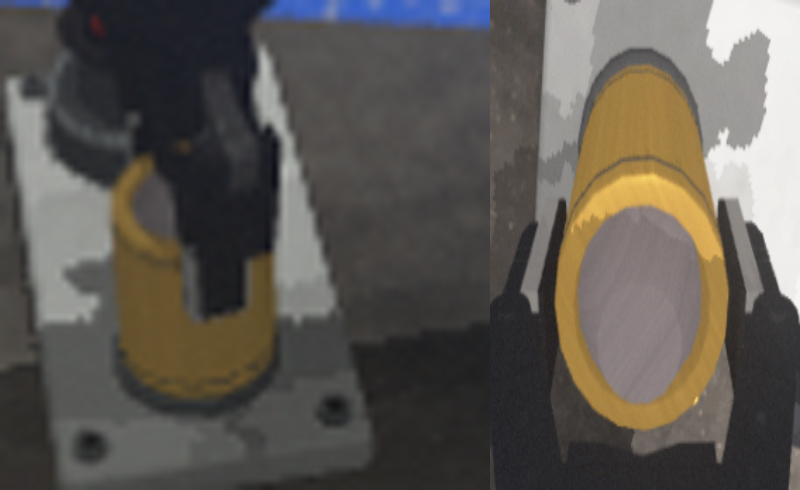

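Emit:
apply_moves(slide=[[-0.1,0,0],[-0.15,0,0],[-0.15,0,-0.2],[-0.15,0,-0.2]], twist=[[0,0,0],[0,0,0],[0,0,0],[0,0,0]], gripper=[5,5,5,5])

```text
time: 9.9
ee_pos: [0.5599, 0.1406, 0.072]
orientation: [3.071, 0.659, 0.011]
wrist_force: [-8.9, -3.0, 32.8]
width: 0.65
gripper_force: 47.5
```

```bash
cat > cmpr.py <<'E'
from fit import *
W=cam('wrist');save(W,'w5.png');s=bot.get_state();print(s['ee_pos'],s['wrist_force'])
for n in('w2.png','w5.png'):
    I=cv2.imread('pics/'+n);h=cv2.cvtColor(I,cv2.COLOR_BGR2HSV)
    m=cv2.inRange(h,(10,90,50),(36,255,255)); m[:, :170]=0;m[:,345:]=0;m[:160]=0;m[330:]=0
    c=max(cv2.findContours(m,0,1)[0],key=cv2.contourArea);x,y,w,hh=cv2.boundingRect(c)
    # lowest rim row for several columns, widest row
    low=[np.where(m[:,k])[0].max() for k in range(235,282,6)]
    print(n,(x,y,w,hh),low)
z0=s['ee_pos'][2]; R=W[3];
for dz in(-.0453,-.0480): 
    a=np.linspace(0,2*np.pi,90);P=proj(W,np.c_[s['ee_pos'][0]+.028*np.cos(a),s['ee_pos'][1]+.028*np.sin(a),0*a+z0+dz+.07]);print(dz,P.min(0),P.max(0))
E
python3 cmpr.py
```

```text
[0.5599 0.1406 0.072 ] [-9.136  -2.5828 32.0265]
w2.png (196, 176, 124, 149) [np.int64(320), np.int64(322), np.int64(323), np.int64(324), np.int64(324), np.int64(323), np.int64(322), np.int64(321)]
w5.png (195, 177, 125, 149) [np.int64(321), np.int64(323), np.int64(324), np.int64(324), np.int64(325), np.int64(324), np.int64(323), np.int64(322)]
-0.0453 [192.289  219.0687] [320.7271 328.2776]
-0.048 [193.5139 216.4091] [319.5045 324.1077]
```

The rim position matches the picture taken after lifting, and it gives the sleeve underside 48 mm below the TCP. With the hard contact, that puts the sleeve at 24 mm, on the shoulder. I'll ease the pressure and release.

Emit:
apply_moves(slide=[[0.1,0,0.2],[0.1,0,0.4],[0.1,0,0.4],[0.1,0,0.4],[0.1,0,0.4],[0.1,0,0.4],[0.1,0,0.4],[0.1,0,0.4]], twist=[[0,0,0],[0,0,0],[0,0,0],[0,0,0],[0,0,0],[0,0,0],[0,0,0],[0,0,0]], gripper=[5,5,5,8.5,8.5,8.5,8.5,8.5])

```text
time: 10.95
ee_pos: [0.5591, 0.1404, 0.0702]
orientation: [3.072, 0.659, -0.0]
wrist_force: [-0.3, 0.4, 0.4]
width: 0.995
gripper_force: 0.0
```

```bash
python3 - <<'E'
from fit import *
s=bot.get_state();print(s['ee_pos'],s['orientation'],s['wrist_force'],s['width'],s['q'])
E
```

```text
[0.5591 0.1404 0.0702] [ 3.0716  0.6591 -0.0002] [-0.3317  0.4462  0.3873] 0.994544984756524 [ 0.246   0.1513 -0.08    1.3396 -0.      2.9648]
```

Emit:
apply_moves(slide=[[0,0,3],[0,0,8],[0,0,13],[1,-4,13],[2,-8,13],[3.5,-12.5,13],[3.5,-12.5,13],[3.5,-12.5,13]], twist=[[0,0,0],[0,0,0],[0,0,10],[0,0,20],[0,0,30],[0,0,40],[0,0,50],[0,0,60]], gripper=[8.5,8.5,8.5,8.5,8.5,8.5,8.5,8.5])

```text
time: 11.95
ee_pos: [0.5943, 0.0146, 0.2001]
orientation: [-2.326, -2.112, 0.0]
wrist_force: [-0.1, 0.3, -0.1]
width: 0.996
gripper_force: 0.0
```

Emit:
apply_moves(slide=[[0,0,0],[0,0,0],[0,0,0],[0,0,0],[0,0,0],[0,0,0]], twist=[[0,0,10],[0,0,20],[0,0,30],[0,0,36],[0,0,36],[0,0,36]], gripper=[8.5,8.5,8.5,8.5,8.5,8.5])

```text
time: 12.7
ee_pos: [0.5942, 0.0154, 0.2003]
orientation: [1.569, 2.722, 0.0]
wrist_force: [-0.4, 0.0, 0.1]
width: 0.997
gripper_force: 0.0
```

```bash
python3 - <<'E'
from fit import *
W=cam('wrist');s=bot.get_state();print(s['time'],s['ee_pos'],s['orientation'],s['q'])
save(W,'w6.png')
def red(C,n):
    h=cv2.cvtColor(C[0],cv2.COLOR_RGB2HSV);m=cv2.inRange(h,(0,150,70),(8,255,255))|cv2.inRange(h,(172,150,70),(180,255,255))
    k,l,st,ce=cv2.connectedComponentsWithStats(m);i=1+st[1:,4].argmax()
    mm=(l==i).astype(np.uint8);c=max(cv2.findContours(mm,0,1)[0],key=cv2.contourArea);o=np.zeros_like(mm);cv2.drawContours(o,[cv2.convexHull(c)],-1,1,-1)
    print(n,fit(C,o.astype(float),np.array([.594,.015]),.02,.072,.104),o.sum())
red(W,'wrist');red(cam('side'),'side')
for q,z in(('arbor_tip',.104),('knob_grip',.09)):
    print(q,[(round(d['score'],2),np.round(d['location'],1),atz(W,d['location'],z)[:2]) for d in bot.place_of(q,'wrist')])
E
```

```text
12.75 [0.5942 0.0154 0.2003] [-1.5681 -2.7222 -0.    ] [0.026  0.1834 0.2073 1.5947 0.     1.0712]
wrist (array([0.5931, 0.0157]), np.float64(115.87450980392157)) 2124
side (array([0.5905, 0.0218]), np.float64(52.86274509803922)) 237
arbor_tip [(0.8, array([308.1,  17.3]), array([0.5609, 0.1444]))]
knob_grip [(0.74, array([259.4, 187. ]), array([0.5968, 0.0139]))]
```

View pics/w6.png

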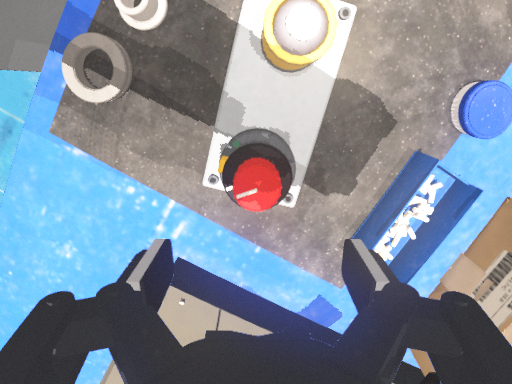

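The wrist view shows the sleeve seated with the arbor tip showing at (300,25), and the knob at (257,184), directly under the TCP. Descending to grip the knob.

Emit:
apply_moves(slide=[[0,0,-4],[0,0,-8],[0,0,-11],[0,0,-11.5],[0,0,-11.5],[0,0,-11.5],[0,0,-11.5],[0,0,-11.5]], twist=[[0,0,0],[0,0,0],[0,0,0],[0,0,0],[0,0,0],[0,0,0],[0,0,0],[0,0,0]], gripper=[8.5,8.5,8.5,8.5,3.5,3.5,3.5,3.5], squeeze=50)

```text
time: 13.9
ee_pos: [0.5944, 0.0152, 0.0863]
orientation: [1.565, 2.723, 0.0]
wrist_force: [-2.3, -2.5, 4.1]
width: 0.447
gripper_force: 49.6
```

Emit:
apply_moves(slide=[[0,0,0],[0,0,0],[0,0,-0.3],[0,0,-0.6],[0,0,-0.9],[0,0,-0.9]], twist=[[0,0,0],[0,0,0],[0,0,0],[0,0,0],[0,0,0],[0,0,0]], gripper=[3.5,3.5,3.5,3.5,3.5,3.5])

```text
time: 14.65
ee_pos: [0.5946, 0.0152, 0.0793]
orientation: [1.564, 2.721, 0.002]
wrist_force: [-8.9, -4.1, 23.8]
width: 0.452
gripper_force: 51.8
```

Emit:
apply_moves(slide=[[0,0,0],[0,0,0],[0,0,0],[0,0,0],[0,0,0],[0,0,0],[0,0,0],[0,0,0]], twist=[[0,0,-8],[0,0,-17],[0,0,-26],[0,0,-35],[0,0,-44],[0,0,-53],[0,0,-60],[0,0,-65]], gripper=[3.5,3.5,3.5,3.5,3.5,3.5,3.5,3.5])

```text
time: 15.65
ee_pos: [0.5941, 0.0151, 0.0793]
orientation: [2.785, 1.451, 0.002]
wrist_force: [-11.7, -4.0, 24.9]
width: 0.448
gripper_force: 51.9
```

```bash
python3 - <<'E'
from h import *
s=bot.get_state();print(s['ee_pos'],s['orientation'],s['wrist_force'],s['ft_torque'],s['q'])
a=np.array(s['orientation']);print('yaw',np.degrees(2*np.arctan2(a[1],a[0])))
E
```

```text
[0.59414789 0.0151303  0.07925102] [2.78508047e+00 1.45055667e+00 2.21321699e-03] [-11.6717636   -4.01322763  24.88910072] [-0.85342152  2.48059791  0.06296532] [ 2.57590893e-02  1.88017694e-01 -2.06310769e-02  1.36026529e+00
 -6.41646034e-04  2.20700451e+00]
yaw 55.02380862383863
```

Emit:
apply_moves(slide=[[0,0,0],[0,0,0],[0,0,0],[0,0,0],[0,0,0],[0,0,0]], twist=[[0,0,-4],[0,0,-8],[0,0,-11],[0,0,-14],[0,0,-17],[0,0,-17]], gripper=[3.5,3.5,3.5,3.5,3.5,3.5])

```text
time: 16.4
ee_pos: [0.5949, 0.0157, 0.0792]
orientation: [2.967, 1.03, 0.005]
wrist_force: [-6.0, -1.4, 21.7]
width: 0.449
gripper_force: 52.3
```

```bash
python3 - <<'E'
from h import *
s=bot.get_state();print(s['ee_pos'],s['wrist_force'],s['ft_torque'],s['q'][5])
a=np.array(s['orientation']);print('yaw',np.degrees(2*np.arctan2(a[1],a[0])))
E
```

```text
[0.59493319 0.01570172 0.079214  ] [-6.03892146 -1.4183915  21.68348713] [-0.38548648  1.41415609  1.20311383] 2.499482913580568
yaw 38.30036732526456
```

Emit:
apply_moves(slide=[[0,0,0.3],[0,0,0.6],[0,0,0.6],[0,0,0.6],[0,0,0.6],[0,0,4],[0,0,9],[0,0,12]], twist=[[0,0,0],[0,0,0],[0,0,0],[0,0,0],[0,0,0],[0,0,0],[0,0,0],[0,0,0]], gripper=[3.5,8.5,8.5,8.5,8.5,8.5,8.5,8.5])

```text
time: 17.4
ee_pos: [0.5946, 0.0154, 0.1987]
orientation: [2.968, 1.028, 0.003]
wrist_force: [1.5, -0.3, -1.0]
width: 0.998
gripper_force: 0.0
```

Emit:
apply_moves(slide=[[-1,3,2],[-1,6,2],[-1,6,2],[-1,6,2]], twist=[[0,0,0],[0,0,0],[0,0,0],[0,0,0]], gripper=[8.5,8.5,8.5,8.5])

```text
time: 17.9
ee_pos: [0.5841, 0.0751, 0.2159]
orientation: [2.968, 1.029, -0.001]
wrist_force: [0.4, -1.1, -0.3]
width: 0.999
gripper_force: 0.0
```

```bash
python3 - <<'E'
from fit import *
W=cam('wrist');s=bot.get_state();print(s['time'],s['ee_pos'],s['wrist_force'],s['q'][5],s['width'])
save(W,'w7.png')
S=cam('side');h=cv2.cvtColor(S[0],cv2.COLOR_RGB2HSV);m=cv2.inRange(h,(0,170,90),(6,255,255))|cv2.inRange(h,(174,170,90),(180,255,255))
print(cv2.connectedComponentsWithStats(m)[2][1:])
cv2.imwrite('pics/s7.png',np.hstack([cv2.resize(W[0],(480,360)),cv2.resize(S[0][205:295,195:275],(320,360),interpolation=2)])[:,:,::-1])
E
```

```text
17.95 [0.5841 0.0748 0.2159] [ 0.148  -0.2846 -0.33  ] 2.60231260895742 0.9932046209037594
[[218 214  15  17 201]
 [115 300  10   9  62]
 [ 42 303   2   3   3]
 [ 40 307   2   3   3]]
```

View pics/s7.png

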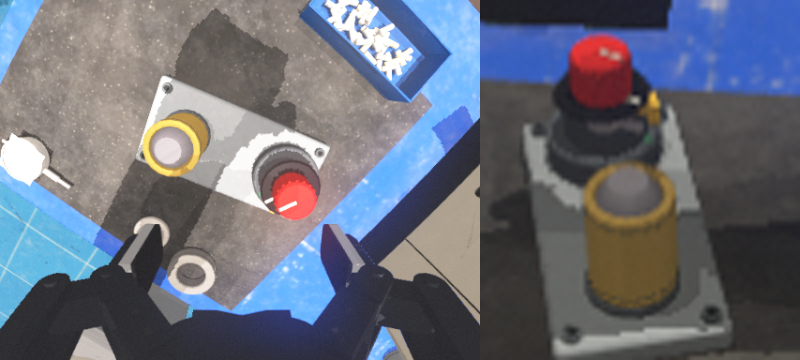

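```bash
python3 - <<'E'
from fit import *
W0=cam('wrist')
def ang(fn,C):
    I=cv2.imread('pics/'+fn)[:,:,::-1]
    h=cv2.cvtColor(I,cv2.COLOR_RGB2HSV);w=((h[...,1]<90)&(h[...,2]>170)).astype(np.uint8)
    a=np.linspace(0,2*np.pi,60);msk=np.zeros((384,512),np.uint8)
    cv2.fillConvexPoly(msk,proj(C,np.c_[.5945+.018*np.cos(a),.015+.018*np.sin(a),0*a+.104]).astype(np.int32),1)
    ys,xs=np.where(w&msk); P=np.array([atz(C,[x,y],.104)[:2] for x,y in zip(xs,ys)])-[.5945,.015]
    m=P.mean(0);print(fn,len(P),m,np.degrees(np.arctan2(m[1],m[0])))
ang('w7.png',W0)
Rt=cv2.Rodrigues(np.array(bot.get_state()['orientation']))[0];p=np.array(bot.get_state()['ee_pos'])
Tr=Rt.T@W0[3];tt=Rt.T@(W0[4]-p)
R=cv2.Rodrigues(np.array([-1.5681,-2.7222,0]))[0]
ang('w6.png',(0,W0[1],W0[2],R@Tr,R@tt+[.5942,.0154,.2003]))
E
```

```text
w7.png 80 [-0.0091  0.0028] 162.9192663007317
w6.png 87 [-0.0062 -0.0066] -133.0592390260557
```

```bash
python3 - <<'E'
from fit import *
W0=cam('wrist')
s=bot.get_state();Rt=cv2.Rodrigues(np.array(s['orientation']))[0];p=np.array(s['ee_pos'])
Tr=Rt.T@W0[3];tt=Rt.T@(W0[4]-p)
def ang(fn,rv,t):
    R=cv2.Rodrigues(np.array(rv,float))[0];C=(0,W0[1],W0[2],R@Tr,R@tt+t)
    h=cv2.cvtColor(cv2.imread('pics/'+fn)[:,:,::-1].copy(),cv2.COLOR_RGB2HSV);w=((h[...,1]<110)&(h[...,2]>150)).astype(np.uint8)
    a=np.linspace(0,2*np.pi,60);msk=np.zeros((384,512),np.uint8)
    cv2.fillConvexPoly(msk,proj(C,np.c_[.5945+.016*np.cos(a),.015+.016*np.sin(a),0*a+.104]).astype(np.int32),1)
    ys,xs=np.where(w&msk); P=np.array([atz(C,[x,y],.104)[:2] for x,y in zip(xs,ys)])
    m=P.mean(0);sv=np.linalg.svd(P-m,full_matrices=False);d=sv[2][0]
    if d@(m-[.5945,.015])<0:d=-d
    red=((h[...,1]>150)&((h[...,0]<8)|(h[...,0]>172))).astype(np.uint8)
    print(fn,len(P),m,sv[1],np.degrees(np.arctan2(d[1],d[0])))
ang('w7.png',s['orientation'],p)
ang('w6.png',[-1.5681,-2.7222,0],[.5942,.0154,.2003])
ang('w2.png',[3.072,.6569,.0005],[.5215,.0604,.2236])
E
```

```text
w7.png 82 [0.5862 0.0173] [0.0413 0.0124] 154.7488137706645
w6.png 86 [0.5887 0.0089] [0.0438 0.0099] -129.0524608695381
w2.png 72 [0.5887 0.0092] [0.0369 0.0087] -131.3365196295075
```

```bash
python3 -c "
from cell import bot
print(bot.close_job())"
```

```text
the job is handed in; nothing more can be done
None
```

The brass sleeve sits on the shoulder, and the red knob is turned about 75° clockwise to its end stop and has sprung back out; the job is handed in with the gripper clear, and I touched nothing else on the bench.

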